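Load the transport incubator, lock its lid and log it

TASK

Load every culture dish on the bench into the transport incubator, one flat in each pocket and always kept level, opening the lid as far as you need. Then slide the lid fully shut, push its captive screw-knob down and turn it clockwise until it is tight. Finally hold the bar-code scanner steady for a couple of seconds with its beam on the label of the control deck, at about its best reading distance and with its handle roughly level, and lay it back in its cradle, without disturbing the other things on the bench.

Things in the scene. Friction and masses are not known exactly. Their poses are not given: they have to be found in the camera images.
- case: Transport incubator fixed on the bench, white, 224 (x) x 370 (y) x 67 mm high. Origin: centre of its underside. From its -y end: end wall 35 mm (top 55 mm high); open chamber y = -150 to -9 mm, 204 mm wide, floor 30 mm high, 5 mm high ribs forming four pockets 68 mm square; from y = +1 control deck (top 52 mm). A seated dish has 28 mm clear either side along x, about 13 mm along y.
- lid (a joint): Slide of the aluminium lid (204 x 182 x 5 mm, top 61 mm high) along the case's y, in m: 0 = fully shut over chamber and end wall, 0.183 = fully open over the deck, hiding the label. Its -y edge is at case y = -182 mm + this value. Starts partly open; about 2 N of friction; stays where left. Clears seated dishes by 6 mm.
- lid_grip (a point): Grip point on the lid's black pull rib (84 mm along the case's x, 16 mm thick along y, 28 mm high, standing on the lid's top): in its middle, 23 mm above the lid's top and 5 mm below the rib's top. On the case's centre line at case y = -80 mm when the lid is shut.
- knob_press (a joint): How far the screw-knob is pushed down, in m: 0 = sprung up, 0.014 = fully down; spring 1.5 N to start, 5 N fully down. It springs up again unless its thread is started by turning it while held down (10 mm or more). The thread catches only with the lid fully shut (within about 2 mm); while up, a gate resists turning: push first.
- knob_turn (a joint): Turn of the screw-knob about its vertical axis in rad, growing clockwise from above: 0 = loose (bar along the case's x), 2.5 = tight against its stop. Once started (past about 0.5) the thread holds the knob down, so it may be let go and grasped again. About 0.03 N m to turn.
- knob_grip (a point): Grip point of the captive screw-knob near the lid's -y end: black bar 60 mm long, 14 mm thick, 30 mm high; x axis along the bar. The point is on its axis, 6 mm below its top, 24 mm above its underside (99 mm above the bench when up, about 87 mm screwed down). At case x = 0, y = -167 mm when the lid is shut; moves with the lid.
- label (a point): Centre of the bar-code label (44 x 66 mm white paper with black bars, facing up) on the control deck, 52.5 mm above the bench, on the case's centre line at case y = +95 mm. Hidden under the lid while the lid is open.
- scanner: Cordless bar-code scanner, 160 mm long, about 170 g, always on. x axis forward, z up. Origin: centre of the underside of its grey handle, which spans x = -60 to +55 mm, 32 mm wide (y), 30 mm high. At its front a 52 mm wide head bends 60 degrees down, to 22 mm below the origin. Lies level in its cradle; grip across the handle at the origin, from above.
- window (a point): Centre of the reading window on the scanner's head: 82.5 mm ahead of the scanner's origin and 13.7 mm below it. The beam leaves here forward and 60 degrees down (with the handle level).
- focus (a point): Point on the scanner's beam at its best reading distance, 90 mm out of the window: 127.5 mm ahead of the scanner's origin and 91.6 mm below it. The label is read when this point is on it.
- cradle: Scanner's black cradle, fixed on the bench: foot 110 x 70 x 8 mm, block 100 (x) x 40 (y) mm with flat top 42 mm high, on which the handle lies. Near both ends (33 to 49 mm from the middle) flared cheeks 12 mm high guide the handle with about 2 mm play a side; between them its sides are free for fingers. Origin: centre of its underside; x axis = scanner's forward.
- tip_box: Bystander: blue pipette-tip box with a clear lid, 84 x 122 x 62 mm, beyond the incubator. Origin: centre of its underside.
- reagent_jar: Bystander: reagent jar, 66 mm in diameter, 95 mm high, beyond the incubator. Origin: centre of its underside.
- mouse: Bystander: black computer mouse, 105 x 58 x 31 mm, left of the incubator. Origin: centre of its underside.
- cradle_seat (a point): Where the scanner's origin belongs: on the top of the cradle block, 42 mm above the cradle's origin.
- dish0: Round lidded culture dish, 60 mm in diameter, 20 mm high, about 35 g, clear with a pink filling. Origin: centre of its underside, z up. Some of the four may be absent.
- dish1: Round lidded culture dish, 60 mm in diameter, 20 mm high, about 35 g, clear with a pink filling. Origin: centre of its underside, z up. Some of the four may be absent.
- dish2: Round lidded culture dish, 60 mm in diameter, 20 mm high, about 35 g, clear with a pink filling. Origin: centre of its underside, z up. Some of the four may be absent.
- dish3: Round lidded culture dish, 60 mm in diameter, 20 mm high, about 35 g, clear with a pink filling. Origin: centre of its underside, z up. Some of the four may be absent.
- pocket0 (a point): Centre of a chamber pocket's floor (68 x 68 mm square, ribs 5 mm high), 30 mm above the bench, at case x = -44, y = -116 mm.
- pocket1 (a point): Centre of a chamber pocket's floor (68 x 68 mm square, ribs 5 mm high), 30 mm above the bench, at case x = 44, y = -116 mm.
- pocket2 (a point): Centre of a chamber pocket's floor (68 x 68 mm square, ribs 5 mm high), 30 mm above the bench, at case x = -44, y = -43 mm.
- pocket3 (a point): Centre of a chamber pocket's floor (68 x 68 mm square, ribs 5 mm high), 30 mm above the bench, at case x = 44, y = -43 mm.

How it is judged:
By the outcome, as a careful person would: the job done as asked, in the order asked, and still so for the second after the job is handed in, with the robot touching nothing.
Of dish0, dish1, dish2, dish3 only 2 to 4 are there at a start; the rules pass over those that are not, and their reading is None.
At some moment in a run one of dish0, dish1, dish2, dish3 may be knocked a few centimetres aside while the robot is not near it.
It also fails if it takes over 210 s, if anything falls off the work surface, if the arm or the gripper's body presses on something with over 40 N, if the wrist force passes 120 N, or if a joint passes its speed limit or range.

ROBOT

A 7-joint arm with a two-finger parallel gripper is mounted at the origin on the work surface. World frame = base frame: x ahead of the robot, y to its left, z up, the work surface at z = 0. Lengths are in m, angles in rad, forces in N, time in s.
With the tool pointing down it reaches from about 0.425 to 0.875 m from the base axis. Payload 4.7 kg.
Tool frame: the origin (TCP) lies between the finger pads; the fingertips stand 19 mm ahead of it and the grasp point (between the pads) is the TCP (ctrl.tip_extent is the distance from the TCP to the fingertips, in m); z points along the fingers, y is the line along which they close (so a half turn about z gives the same grasp; the last joint's range is limited). The gripper opens to 87 mm and grips with 3 to 60 N. Pads are 19 mm wide; open, the fingers measure 117 mm over their backs; the gripper's body (75 mm by 190 mm) begins 51 mm behind the grasp point.
Start: joints at [-1.221, 0.321, -0.07, 1.45, 0.023, 1.371, -0.057], TCP at [0.214, 0.614, 0.242] pointing down, gripper open.
Joint ranges: [-2.86, 2.86], [-0.3, 2.09], [-1.38, 1.24], [0.06, 2.45], [-1.56, 4.7], [0.09, 2.05], [-2.69, 2.69]. Speed limits (rad/s): [2.57, 2.57, 3.14, 3.14, 3.14, 3.14, 3.14].

INTERFACE

Orientations are given as a rotation vector (axis times angle).
In Python, from bench import ctrl gives the robot as it stands.
- The arm moves only by the shell command python3 -m crank 'ROWS' [OPENING] [FORCE]. ROWS is JSON, a list of rows, each an object of numbers: "tx", "ty", "tz": the shift along the tool's x, y, z in mm; "turn": the turn about the tool's z in units of 5 degrees (1.0 is 5 degrees). In form: [{"tx": .., "ty": .., "tz": .., "turn": ..}, ...]. A call has 1 to 5 rows; each row is the pose to reach, as a shift and turn from the pose commanded when the call began, along the tool's axes at that moment; what a row does not reach only later rows make up. A row lasts 1/8 s, in which the tool goes at most 62.5 mm and 10.7 degrees, less where a joint would pass 70% of its speed; a pose out of reach is approached as far as the arm can. A call with a gripper value outside its range is refused whole. OPENING is the finger opening in mm, from 0 to 87, set as the call begins (- or left out, the last holds). The fingers move at their own pace and stop on an object; FORCE is the grip in N (left out, the last holds). Time passes only in rows, so rows that repeat a pose let the fingers close. It gives the time, the measured TCP pose, the force, the opening and the grip force at its end, in the units of the state.
- ctrl.get_state(): the state, without advancing time (a new reading comes with each control period).
- ctrl.get_image(name): name is "scene" or "top" or "wrist"; returns (picture, depth): 384x512x3 uint8, red, green, blue; 384x512 float32, m along the optical axis (not along the pixel's ray), 0 where there is no reading.
- ctrl.camera_model(name): a dict with "intrinsics" (3x3 intrinsics, pixels), "dist_coeffs" ([k1, k2, p1, p2, k3] as OpenCV has them; the pictures are not rectified), "origin" and "orientation" of the camera in the world. Camera axes: x right, y down, z forward; pixel columns grow to the right and rows downward; lengths in m; the calibration is good to about 2 mm. A picture is of the moment at which its call begins: read the wrist's pose just before it. camera_model takes no time and is no camera call; for the wrist camera it gives the pose at the moment of the call.
- ctrl.close_job(): hands the job in; it is judged then, once.
Trained networks look in the newest picture that a camera, given by its name, has taken for a name from the list of things; names that differ only in an ending like _2 or _b are one class to them, and where a whole thing is asked for, a point or a joint stands for the part that bears it (a point fixed in the world has none). Each returns a list of dicts, best first, with "confidence" (0 to 1); they miss things now and then, are a little off and sometimes report something else, mostly with a low value. They report only what shows in the picture. A call takes as long as a camera call.
- ctrl.recognise(camera, query): "xyz" ([x, y, z] in m, in world coordinates, good to about 4 mm: the middle of the surface that is visible of it).
- ctrl.mark_of(camera, query): "xyz" ([x, y, z] in m, in world coordinates, good to about 4 mm: a listed point, or the origin of a listed thing).
The state is a dict: "time": time; "joint_positions": joint angles; "qd": joint speeds; "joint_torque": joint torques, N m; "position": TCP position; "tool_rot": TCP orientation; "ft_force": force on the tool from outside, world axes, zero at the start; "torque": the same for the moment, N m; "grip_width": opening from 0.0 (shut) to 1.0 (fully open); "grip_force": force on a finger pad.
Only numpy, scipy, OpenCV 4.12 (cv2) and the standard library are available. Lean on these libraries where they do the work, as an engineer would, in place of code of your own. Each camera call takes 0.05 s, during which the arm holds its last target. There are 200 camera calls.

## Working session

There is one attempt and no reset: what is moved stays moved. The work goes in short steps, Python scripts to look and compute and a shell command to move; the robot and the scene stay as the last step left them, time stands still between calls to the robot, and variables do not carry over. Pictures are saved under pics/ and viewed, at most 14 in all, crops included, and the job is handed in when it is done.

```bash
ls; mkdir -p pics
cat > h.py <<'E'
import numpy as np, cv2
from scipy.spatial.transform import Rotation as R
from bench import ctrl
def snap(n,f):
    im,d=ctrl.get_image(n); cv2.imwrite('pics/'+f,im[:,:,::-1]); return im,d
def go(x,y,z=None,ang=None):
    """shift in tool axes (mm) to world target; commanded pose ~ measured"""
    s=ctrl.get_state(); r=R.from_rotvec(s['tool_rot']); p=np.array(s['position'])
    t=np.array([x,y,p[2] if z is None else z]); print('pos',p.round(4),'yaw y-axis',np.degrees(np.arctan2(*r.as_matrix()[[1,0],1])).round(2),'tilt',r.as_matrix()[:,2].round(3))
    print('tx ty tz mm',(r.inv().apply(t-p)*1000).round(1))
E
python3 - <<'E'
from h import *
for n in ('scene','top'):
    snap(n,n+'0.png')
    for q in ['case','lid_grip','knob_grip','label','scanner','cradle','cradle_seat','dish0','pocket0','pocket3','mouse','reagent_jar','tip_box']:
        print(n,q,[(np.round(a['xyz'],3).tolist(),round(a['confidence'],2)) for a in ctrl.mark_of(n,q)][:6])
s=ctrl.get_state();print(s['time']);go(*s['position'])
E
```

```text
pics
scene case [([0.531, 0.127, -0.0], 0.97)]
scene lid_grip [([0.535, 0.113, 0.084], 0.62), ([0.586, 0.011, 0.028], 0.59), ([0.54, 0.032, 0.101], 0.36)]
scene knob_grip [([0.54, 0.031, 0.102], 0.59)]
scene label [([0.524, 0.225, 0.054], 0.6)]
scene scanner [([0.66, -0.253, 0.043], 0.96), ([0.774, 0.218, 0.004], 0.56)]
scene cradle [([0.659, -0.258, -0.001], 0.82)]
scene cradle_seat [([0.663, -0.258, 0.042], 0.77), ([0.492, 0.082, 0.032], 0.55)]
scene dish0 [([0.542, -0.386, 0.003], 0.68), ([0.524, -0.226, -0.001], 0.61), ([0.428, -0.203, 0.0], 0.44)]
scene pocket0 [([0.586, 0.011, 0.028], 0.96), ([0.492, 0.08, 0.03], 0.91), ([0.498, 0.011, 0.029], 0.75), ([0.58, 0.089, 0.027], 0.72)]
scene pocket3 [([0.586, 0.011, 0.028], 0.96), ([0.492, 0.08, 0.03], 0.91), ([0.498, 0.011, 0.029], 0.75), ([0.58, 0.089, 0.027], 0.72)]
scene mouse [([0.407, 0.467, 0.003], 0.96), ([0.541, 0.03, 0.1], 0.68)]
scene reagent_jar [([0.778, 0.222, 0.003], 0.71)]
scene tip_box [([0.798, -0.016, -0.002], 0.57)]
top case [([0.538, 0.124, -0.001], 0.74)]
top lid_grip [([0.535, 0.117, 0.083], 0.87), ([0.666, -0.
[... 267 characters left out ...]
45], 0.81)]
top dish0 [([0.543, -0.385, 0.003], 0.95), ([0.429, -0.199, -0.002], 0.77), ([0.529, -0.225, -0.0], 0.73), ([0.577, 0.09, 0.032], 0.19)]
top pocket0 [([0.576, 0.092, 0.028], 0.86), ([0.494, 0.008, 0.03], 0.76), ([0.494, 0.079, 0.031], 0.6), ([0.59, 0.014, 0.029], 0.59)]
top pocket3 [([0.576, 0.092, 0.028], 0.86), ([0.494, 0.008, 0.03], 0.76), ([0.494, 0.079, 0.031], 0.6), ([0.59, 0.014, 0.029], 0.59)]
top mouse [([0.411, 0.467, 0.004], 0.71), ([0.497, 0.007, 0.031], 0.57), ([0.533, 0.114, 0.08], 0.53)]
top reagent_jar [([0.772, 0.224, -0.0], 0.6)]
top tip_box [([0.798, -0.01, -0.002], 0.77)]
1.4
pos [0.2142 0.6137 0.2416] yaw y-axis 70.76 tilt [ 0.  0. -1.]
tx ty tz mm [0. 0. 0.]
```

View pics/top0.png

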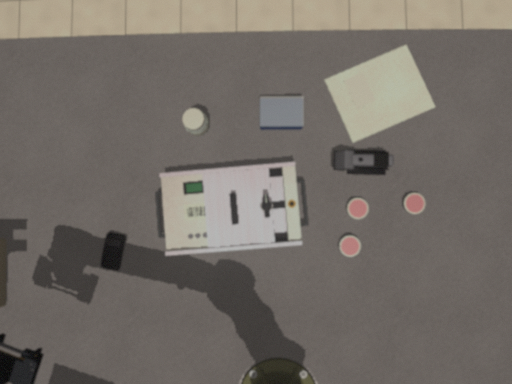

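View pics/scene0.png

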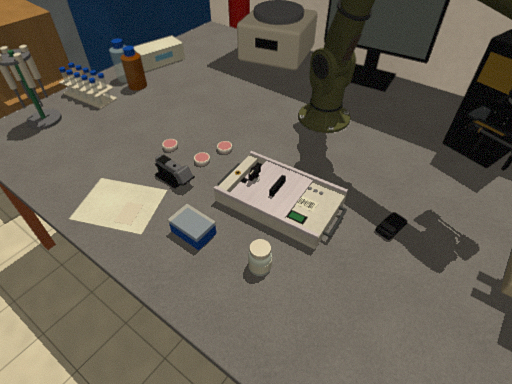

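The top view shows three dishes at about (358,208), (415,203) and (350,246). The scanner at (365,160) has its head to the left (+y), and the lid is partly open with its rib at (234,208) and knob at (266,203). Next I fit the case pose.

```bash
cat > fit.py <<'E'
from h import *
from scipy.optimize import least_squares
fx={'label':(0,.095),'p0':(-.044,-.116),'p1':(.044,-.116),'p2':(-.044,-.043),'p3':(.044,-.043),'c':(0,0)}
obs=[('label',.524,.225),('label',.524,.222),('c',.531,.127),('c',.538,.124),('p1',.586,.011),('p2',.492,.08),('p0',.498,.011),('p3',.58,.089),('p3',.576,.092),('p0',.494,.008),('p2',.494,.079),('p1',.59,.014),
('g',.535,.113),('g',.535,.117),('k',.54,.031),('k',.54,.032)]
def f(v):
    x,y,t,L=v;o=[]
    for n,a,b in obs:
        u,w=fx.get(n) or (0,-.08+L if n=='g' else -.167+L)
        o+=[x+u*np.cos(t)-w*np.sin(t)-a, y+u*np.sin(t)+w*np.cos(t)-b]
    return o
s=least_squares(f,[.53,.125,.08,.066],loss='soft_l1',f_scale=.004)
if __name__=='__main__':
    print(s.x.round(4),np.degrees(s.x[2]),np.abs(s.fun).max())
    np.save('case.npy',s.x)
E
cat >> h.py <<'E'
def C(u,w):
    x,y,t=np.load('case.npy')[:3]
    return x+u*np.cos(t)-w*np.sin(t), y+u*np.sin(t)+w*np.cos(t)
E
python3 fit.py
python3 - <<'E'
from h import *
L=np.load('case.npy')[3]
print(C(0,-.08+L)); go(*C(0,-.08+L),.15)
im,d=ctrl.get_image('top')
cv2.imwrite('pics/c0.png',cv2.resize(im[140:270,150:440,::-1],None,fx=2.7,fy=2.7,interpolation=2))
E
```

```text
[0.5326 0.1272 0.0812 0.0695] 4.65008705270688 0.005358724693460104
(np.float64(0.533488774544572), np.float64(0.11677333466787047))
pos [0.2142 0.6137 0.2416] yaw y-axis 70.76 tilt [ 0.  0. -1.]
tx ty tz mm [-465.2 -364.    91.6]
```

View pics/c0.png

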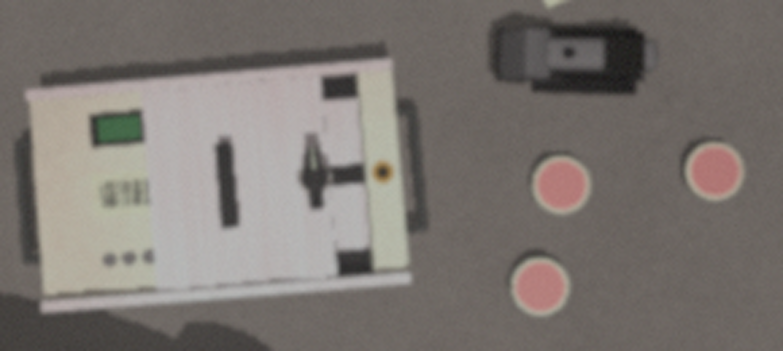

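```bash
python3 -m crank '[{"tx":-46,"ty":-36,"turn":-1},{"tx":-92,"ty":-72,"turn":-2},{"tx":-138,"ty":-108,"turn":-3},{"tx":-184,"ty":-144,"turn":-4},{"tx":-230,"ty":-180,"turn":-4.8}]' 45 20
python3 - <<'E'
from h import *
L=np.load('case.npy')[3];go(*C(0,-.08+L),.15)
E
```

```text
pos [0.2142 0.6137 0.2416] yaw y-axis 70.76 tilt [ 0.  0. -1.]
tx ty tz mm [-465.2 -364.    91.6]$[0]: bad value
```

```bash
python3 -m crank '[{"tx":-46,"ty":-36,"tz":0,"turn":-1},{"tx":-92,"ty":-72,"tz":0,"turn":-2},{"tx":-138,"ty":-108,"tz":0,"turn":-3},{"tx":-184,"ty":-144,"tz":0,"turn":-4},{"tx":-230,"ty":-180,"tz":0,"turn":-4.8}]' 45 20
python3 - <<'E'
from h import *
L=np.load('case.npy')[3];go(*C(0,-.08+L),.15)
E
```

```text
time: 2.08
position: [0.373, 0.3663, 0.2419]
tool_rot: [-0.134, 3.138, 0.001]
ft_force: [1.4, 0.7, 0.2]
grip_width: 0.552
grip_force: 0.0
pos [0.373  0.3663 0.2419] yaw y-axis 94.9 tilt [ 0.001  0.001 -1.   ]
tx ty tz mm [-138.5 -262.3   91.8]
```

```bash
python3 -m crank '[{"tx":-28,"ty":-52,"tz":0,"turn":0},{"tx":-56,"ty":-105,"tz":10,"turn":0},{"tx":-84,"ty":-157,"tz":25,"turn":0},{"tx":-112,"ty":-210,"tz":40,"turn":0},{"tx":-138,"ty":-262,"tz":60,"turn":0}]'
python3 - <<'E'
from h import *
for n in ('wrist','top'):
    snap(n,n+'1.png')
    for q in ['lid_grip','knob_grip','label','pocket0']: print(n,q,[(np.round(a['xyz'],3).tolist(),round(a['confidence'],2)) for a in ctrl.mark_of(n,q)][:4])
L=np.load('case.npy')[3];go(*C(0,-.08+L),.087)
E
```

```text
time: 2.7
position: [0.5327, 0.1168, 0.1819]
tool_rot: [-0.131, 3.137, 0.001]
ft_force: [1.6, 1.5, -0.3]
grip_width: 0.516
grip_force: 0.0
wrist lid_grip [([0.529, 0.122, 0.089], 0.6)]
wrist knob_grip [([0.54, 0.028, 0.099], 0.92)]
wrist label [([0.527, 0.22, 0.052], 0.57)]
wrist pocket0 [([0.58, 0.086, 0.029], 0.93), ([0.493, 0.083, 0.027], 0.66), ([0.499, 0.008, 0.034], 0.65), ([0.588, 0.015, 0.034], 0.56)]
top lid_grip []
top knob_grip [([0.414, 0.467, 0.002], 0.53)]
top label []
top pocket0 [([0.575, 0.091, 0.03], 0.85), ([0.588, 0.013, 0.031], 0.63), ([0.498, 0.007, 0.032], 0.59)]
pos [0.5311 0.1199 0.182 ] yaw y-axis 94.91 tilt [ 0.001  0.001 -1.   ]
tx ty tz mm [-2.1 -3.3 95. ]
```

View pics/wrist1.png

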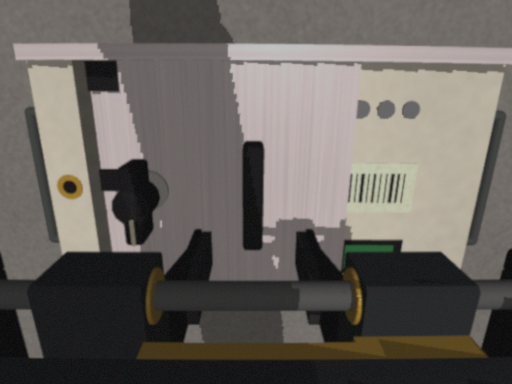

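```bash
cat >> h.py <<'E'
def cloud(n):
    m=ctrl.camera_model(n); im,d=ctrl.get_image(n)
    v,u=np.mgrid[:384,:512]
    p=cv2.undistortPoints(np.stack([u,v],-1).reshape(-1,1,2).astype(float),np.array(m['intrinsics']),np.array(m['dist_coeffs'])).reshape(384,512,2)
    X=np.dstack([p,np.ones((384,512))])*d[...,None]
    o=np.array(m['orientation']); Rm=o if o.shape==(3,3) else R.from_rotvec(o).as_matrix()
    W=X@Rm.T+np.array(m['origin']); W[d==0]=np.nan
    return im,W
E
python3 - <<'E'
from h import *
m=ctrl.camera_model('wrist');print(m['origin'],m['orientation'])
for i in range(3): print(np.round(ctrl.get_state()['position'],4))
im,W=cloud('wrist')
g=im.max(2)<60
rib=g[140:252,235:270]; P=W[140:252,235:270][rib]
P=P[(P[:,2]>.08)&(P[:,2]<.096)]
print(len(P),P.min(0),P.max(0),np.median(P,0))
for r,c in [(195,254),(185,300),(185,215),(190,385),(120,480),(188,400)]: print(r,c,W[r,c].round(4))
t=np.load('case.npy')[2]
q=P[:,:2]; print('mid',(q.min(0)+q.max(0))/2, 'minrect',cv2.minAreaRect((q*1000).astype(np.float32)))
print(np.round(ctrl.get_state()['position'],4))
E
```

```text
[0.44640781 0.11281844 0.32491875] [1.96831701 2.14465112 0.33738854]
[0.5311 0.1199 0.182 ]
[0.5311 0.1199 0.182 ]
[0.5311 0.1199 0.182 ]
2044 [0.49101643 0.10573525 0.08042785] [0.57397672 0.12628953 0.09113056] [0.52820132 0.11591398 0.08881789]
195 254 [0.526  0.12   0.0894]
185 300 [0.5239 0.1582 0.0604]
185 215 [0.5297 0.088  0.0609]
190 385 [0.5242 0.233  0.0529]
120 480 [0.4587 0.2985 0.0526]
188 400 [0.5214 0.2457 0.0526]
mid [0.53249657 0.11601239] minrect ((532.5552368164062, 116.1208267211914), (82.68169403076172, 14.940210342407227), 5.014890670776367)
[0.5311 0.1196 0.182 ]
```

```bash
python3 -m crank '[{"tx":-1,"ty":-4,"tz":50,"turn":0},{"tx":-1,"ty":-4,"tz":96,"turn":0},{"tx":-1,"ty":-4,"tz":96,"turn":0}]' 
python3 -m crank '[{"tx":0,"ty":0,"tz":0,"turn":0},{"tx":0,"ty":0,"tz":0,"turn":0},{"tx":0,"ty":0,"tz":0,"turn":0}]' 0 15
python3 - <<'E'
from h import *
L=np.load('case.npy')[3];go(*C(0,-.08+.181))
E
```

```text
time: 3.62
position: [0.5315, 0.1146, 0.0838]
tool_rot: [0.132, -3.136, 0.002]
ft_force: [-0.7, 0.3, 0.8]
grip_width: 0.514
grip_force: 0.0
time: 4.0
position: [0.533, 0.1147, 0.0865]
tool_rot: [-0.131, 3.138, 0.001]
ft_force: [-0.5, 0.0, -0.2]
grip_width: 0.263
grip_force: 0.0
pos [0.533  0.1147 0.0865] yaw y-axis 94.77 tilt [ 0.001  0.001 -1.   ]
tx ty tz mm [-9.000e-01  1.135e+02  1.000e-01]
```

```bash
python3 -m crank '[{"tx":0,"ty":0,"tz":0,"turn":0},{"tx":0,"ty":0,"tz":0,"turn":0},{"tx":0,"ty":0,"tz":0,"turn":0}]' 0 15
python3 -m crank '[{"tx":0,"ty":20,"tz":0,"turn":0},{"tx":0,"ty":45,"tz":0,"turn":0},{"tx":0,"ty":70,"tz":0,"turn":0},{"tx":0,"ty":95,"tz":0,"turn":0},{"tx":0,"ty":112,"tz":0,"turn":0}]'
python3 -m crank '[{"tx":0,"ty":0,"tz":0,"turn":0},{"tx":0,"ty":0,"tz":0,"turn":0}]'
python3 - <<'E'
from h import *
go(*C(0,-.08+.183))
E
```

```text
time: 4.38
position: [0.5329, 0.115, 0.0862]
tool_rot: [-0.131, 3.138, 0.002]
ft_force: [-1.9, 1.8, 5.1]
grip_width: 0.183
grip_force: 15.0
time: 5.0
position: [0.5245, 0.2261, 0.0862]
tool_rot: [-0.13, 3.137, -0.001]
ft_force: [1.5, -2.1, 5.1]
grip_width: 0.185
grip_force: 15.0
time: 5.25
position: [0.5245, 0.2264, 0.0862]
tool_rot: [-0.13, 3.136, 0.002]
ft_force: [2.8, 2.2, 4.3]
grip_width: 0.183
grip_force: 15.0
pos [0.5245 0.2264 0.0862] yaw y-axis 94.74 tilt [ 0.002  0.001 -1.   ]
tx ty tz mm [-0.1  3.5  0. ]
```

```bash
python3 -m crank '[{"tx":0,"ty":0,"tz":0,"turn":0},{"tx":0,"ty":0,"tz":0,"turn":0},{"tx":0,"ty":0,"tz":-40,"turn":0},{"tx":0,"ty":0,"tz":-90,"turn":0},{"tx":0,"ty":-30,"tz":-120,"turn":1.8}]' 75 10
python3 -m crank '[{"tx":0,"ty":-60,"tz":0,"turn":2},{"tx":0,"ty":-120,"tz":0,"turn":4},{"tx":0,"ty":-180,"tz":0,"turn":6},{"tx":0,"ty":-240,"tz":0,"turn":8},{"tx":0,"ty":-300,"tz":0,"turn":10}]'
python3 -m crank '[{"tx":0,"ty":0,"tz":0,"turn":2},{"tx":0,"ty":0,"tz":0,"turn":4},{"tx":0,"ty":0,"tz":0,"turn":6.2},{"tx":0,"ty":0,"tz":0,"turn":6.2}]'
python3 - <<'E'
from h import *
for n in ('wrist','top'):
    for q in ['dish0','scanner','cradle']: 
        snap(n,n+'2.png');print(n,q,[(np.round(a['xyz'],3).tolist(),round(a['confidence'],2)) for a in ctrl.mark_of(n,q)][:4])
go(.529,-.2255,.12); print(np.round(ctrl.get_state()['joint_positions'],2))
E
```

```text
time: 5.88
position: [0.5253, 0.198, 0.2071]
tool_rot: [0.115, 3.139, 0.002]
ft_force: [0.9, -0.3, 1.0]
grip_width: 0.665
grip_force: 0.0
time: 6.5
position: [0.5021, -0.1051, 0.2049]
tool_rot: [-1.44, -2.79, 0.001]
ft_force: [0.6, 0.4, -0.8]
grip_width: 0.858
grip_force: 0.0
time: 7.0
position: [0.5027, -0.1033, 0.2048]
tool_rot: [-2.125, -2.312, 0.002]
ft_force: [-0.2, -0.6, -0.4]
grip_width: 0.86
grip_force: 0.0
wrist dish0 [([0.425, -0.207, -0.0], 0.95), ([0.522, -0.223, 0.002], 0.65)]
wrist scanner [([0.501, 0.006, 0.033], 0.24)]
wrist cradle []
top dish0 [([0.542, -0.384, 0.0], 0.7), ([0.532, -0.227, 0.001], 0.47)]
top scanner [([0.662, -0.253, 0.039], 0.97)]
top cradle [([0.661, -0.257, 0.001], 0.73), ([0.588, 0.014, 0.03], 0.69)]
pos [ 0.5037 -0.103   0.2056] yaw y-axis 4.78 tilt [ 0.  0. -1.]
tx ty tz mm [-124.2   15.    85.6]
[-0.43  0.05  0.6   1.85 -0.03  1.25  0.26]
```

View pics/wrist2.png

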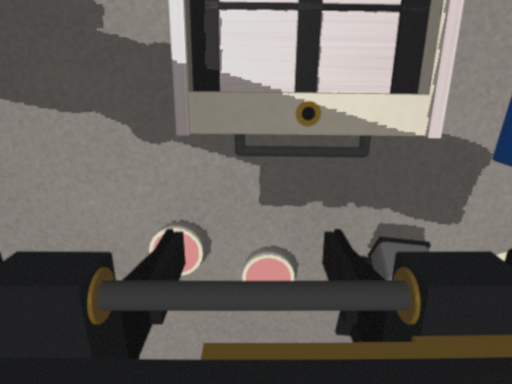

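The wrist view shows two dishes at (176,252) and (268,275), the open pockets at the top and the empty thread hole at (307,113). Now the dish centres by pink segmentation.

```bash
cat >> h.py <<'E'
def dishes(n):
    im,W=cloud(n); h=cv2.cvtColor(im,cv2.COLOR_RGB2HSV)
    m=(((h[...,0]>165)|(h[...,0]<8))&(h[...,1]>70)&(h[...,2]>90)).astype(np.uint8)
    k,l,st,ce=cv2.connectedComponentsWithStats(m); out=[]
    for i in range(1,k):
        P=W[l==i]; P=P[~np.isnan(P[:,0])]
        if st[i,4]>60 and len(P): 
            c=np.median(P,0); e=np.ptp(P,0)
            if c[0]>.3 and c[2]<.1: out.append(((P.min(0)+P.max(0))[:2]/2).round(4).tolist()+[c[2].round(3),e[:2].round(3).tolist(),ce[i].round(0).tolist()])
    return out
E
python3 - <<'E'
from h import *
for n in('top','wrist'):
    for d in dishes(n): print(n,d)
go(.529,-.2255,.12)
E
```

```text
top [0.5439, -0.3839, np.float64(0.022), [0.045, 0.044], [414.0, 203.0]]
wrist [0.4509, -0.1619, np.float64(0.021), [0.033, 0.127], [189.0, 253.0]]
wrist [0.5266, -0.1493, np.float64(0.021), [0.056, 0.161], [268.0, 271.0]]
pos [ 0.5037 -0.103   0.2056] yaw y-axis 4.77 tilt [ 0.  0. -1.]
tx ty tz mm [-124.2   15.    85.6]
```

```bash
python3 -m crank '[{"tx":-55,"ty":0,"tz":0,"turn":0},{"tx":-110,"ty":0,"tz":0,"turn":0},{"tx":-165,"ty":0,"tz":0,"turn":0},{"tx":-210,"ty":0,"tz":0,"turn":0},{"tx":-210,"ty":0,"tz":0,"turn":0}]' 78
python3 - <<'E'
from h import *
for n in('top','wrist'):
    for d in dishes(n): print(n,d)
go(.527,-.2255,.10)
E
```

```text
time: 8.32
position: [0.5195, -0.317, 0.2054]
tool_rot: [2.134, 2.304, -0.005]
ft_force: [-0.5, 0.6, -0.7]
grip_width: 0.892
grip_force: 0.0
top [0.5412, -0.3371, np.float64(0.025), [0.039, 0.101], [414.0, 204.0]]
top [0.5312, -0.2237, np.float64(0.021), [0.045, 0.045], [357.0, 208.0]]
top [0.4272, -0.2012, np.float64(0.022), [0.043, 0.043], [350.0, 246.0]]
wrist [0.5305, -0.2259, np.float64(0.021), [0.049, 0.049], [272.0, 80.0]]
wrist [0.5431, -0.3843, np.float64(0.021), [0.049, 0.05], [269.0, 235.0]]
pos [ 0.521  -0.3121  0.2052] yaw y-axis 4.72 tilt [-0.001  0.001 -1.   ]
tx ty tz mm [ 85.8  13.2 105.2]
```

```bash
python3 -m crank '[{"tx":-37,"ty":8,"tz":20,"turn":0},{"tx":-74,"ty":16.5,"tz":60,"turn":0},{"tx":-74,"ty":16.5,"tz":110,"turn":0},{"tx":-74,"ty":16.5,"tz":155,"turn":0},{"tx":-74,"ty":16.5,"tz":178,"turn":0}]' 78
python3 -m crank '[{"tx":0,"ty":0,"tz":0,"turn":0},{"tx":0,"ty":0,"tz":0,"turn":0},{"tx":0,"ty":0,"tz":0,"turn":0},{"tx":0,"ty":0,"tz":0,"turn":0}]' 52 8
python3 - <<'E'
from h import *
go(.5435,-.384,.027)
E
```

```text
time: 9.05
position: [0.5436, -0.3814, 0.0248]
tool_rot: [-2.121, -2.312, -0.001]
ft_force: [0.7, 0.4, 0.3]
grip_width: 0.899
grip_force: 0.0
time: 9.55
position: [0.5451, -0.3854, 0.0299]
tool_rot: [2.125, 2.309, 0.002]
ft_force: [-0.2, 0.2, 6.6]
grip_width: 0.683
grip_force: 8.0
pos [ 0.5451 -0.3854  0.0299] yaw y-axis 4.77 tilt [ 0.004 -0.001 -1.   ]
tx ty tz mm [ 1.6 -1.5  2.9]
```

```bash
python3 -m crank '[{"tx":0,"ty":0,"tz":-15,"turn":0},{"tx":0,"ty":0,"tz":-50,"turn":0},{"tx":0,"ty":0,"tz":-100,"turn":0},{"tx":40,"ty":0,"tz":-120,"turn":0},{"tx":40,"ty":0,"tz":-120,"turn":0}]' - 12
python3 - <<'E'
from h import *
im,d=snap('wrist','wrist3.png')
for d in dishes('wrist'): print(d)
go(*C(.044,-.043),.12); print([np.round(C(*p),4) for p in [(-.044,-.116),(.044,-.116),(-.044,-.043),(.044,-.043)]]);s=ctrl.get_state();print(s['grip_width']*87,s['grip_force'])
E
```

```text
time: 10.18
position: [0.5424, -0.3422, 0.1503]
tool_rot: [2.121, 2.314, 0.006]
ft_force: [-0.5, -0.1, -0.7]
grip_width: 0.681
grip_force: 12.0
[0.5379, -0.2256, np.float64(0.021), [0.033, 0.049], [263.0, 35.0]]
pos [ 0.5405 -0.3447  0.1481] yaw y-axis 4.81 tilt [ 0.001 -0.    -1.   ]
tx ty tz mm [427.7  75.6  28.1]
[array([0.4982, 0.008 ]), array([0.5859, 0.0151]), array([0.4923, 0.0808]), array([0.58  , 0.0879])]
59.5210992660471 11.999606341123581
```

View pics/wrist3.png

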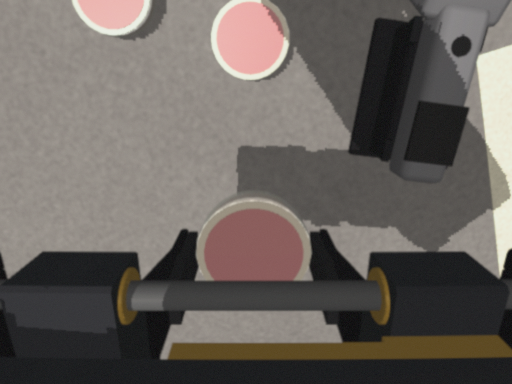

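The dish is held centred at (253,250) and level, with the other two dishes and the scanner in view above it. I carry it to pocket 3.

```bash
python3 -m crank '[{"tx":55,"ty":10,"tz":0,"turn":0},{"tx":114,"ty":20,"tz":0,"turn":0},{"tx":173,"ty":30,"tz":0,"turn":0},{"tx":232,"ty":40,"tz":0,"turn":0},{"tx":280,"ty":50,"tz":0,"turn":0}]'
python3 - <<'E'
from h import *
for q in ['pocket0','case','lid_grip','knob_grip']: 
    snap('wrist','wrist4.png');print(q,[(np.round(a['xyz'],3).tolist(),round(a['confidence'],2)) for a in ctrl.mark_of('wrist',q)][:4])
im,W=cloud('wrist')
np.savez('w4.npz',im=im,W=W)
go(*C(.044,-.043),.12)
E
```

```text
time: 10.9
position: [0.5666, -0.0603, 0.1469]
tool_rot: [-2.127, -2.311, 0.002]
ft_force: [-0.9, 0.9, -0.4]
grip_width: 0.682
grip_force: 12.0
pocket0 [([0.588, 0.016, 0.037], 0.93), ([0.5, 0.006, 0.035], 0.67)]
case []
lid_grip [([0.587, 0.016, 0.034], 0.34)]
knob_grip []
pos [ 0.5667 -0.0638  0.1475] yaw y-axis 4.57 tilt [-0.    -0.001 -1.   ]
tx ty tz mm [150.1  25.4  27.4]
```

View pics/wrist4.png

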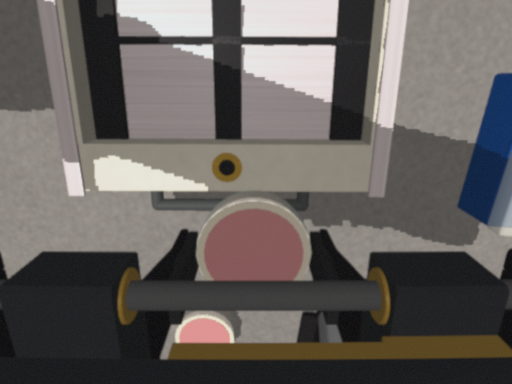

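Run:
```python
from h import *
d=np.load('w4.npz');im,W=d['im'],d['W']
for c,r,n in [(170,165,'wall'),(289,92,'p1'),(169,92,'p0')]: print(n,W[r,c].round(4))
def at(c,r,z):
    # ray through pixel via neighbouring valid depth point
    m=ctrl.camera_model('wrist');p=cv2.undistortPoints(np.array([[[c,r]]],float),np.array(m['intrinsics']),np.array(m['dist_coeffs']))[0,0]
    v=R.from_rotvec(m['orientation']).apply([*p,1]);o=np.array(m['origin']);return (o+v*(z-o[2])/v[2]).round(4)
print('hole',at(227,167,.055),C(0,-.167))
g=im.min(2)
print(g[92,75:400].tolist()); print(g[20:150,289].tolist())
for c,r in [(241,92),(335,92),(121,92),(213,92)]: print(at(c,r,.034))
```

```text
wall [ 0.5041 -0.0409  0.055 ]
p1 [0.587  0.016  0.0303]
p0 [0.4973 0.009  0.0305]
hole [ 0.5455 -0.0388  0.055 ] (np.float64(0.5461800090110177), np.float64(-0.03925749085869465))
[100, 83, 76, 77, 78, 75, 78, 79, 78, 78, 79, 79, 78, 76, 66, 46, 28, 19, 29, 26, 23, 23, 26, 27, 21, 24, 23, 26, 24, 17, 21, 27, 29, 29, 23, 21, 24, 26, 25, 23, 25, 23, 25, 25, 25, 23, 21, 23, 48, 93, 122, 127, 128, 128, 130, 129, 130, 128, 129, 128, 128, 128, 130, 130, 129, 128, 128, 129, 128, 129, 129, 129, 130, 128, 130, 129, 129, 130, 131, 130, 130, 129, 130, 130, 130, 130, 130, 130, 131, 131, 131, 130, 130, 130, 130, 130, 131, 131, 132, 132, 131, 131, 132, 130, 130, 131, 132, 132, 132, 131, 130, 130, 131, 131, 132, 133, 132, 133, 131, 133, 133, 132, 132, 132, 133, 133, 134, 132, 133, 134, 132, 132, 132, 134, 132, 133, 134, 132, 118, 69, 31, 25, 27, 27, 29, 26, 29, 25, 27, 29, 27, 28, 28, 23, 29, 26, 25, 27, 27, 28, 27, 24, 30, 32, 31, 55, 95, 127, 133, 135, 135, 135, 137, 135, 134, 134, 134, 134, 135, 134, 135, 135, 133, 133, 134, 133, 134, 135, 135, 136, 135, 135, 134, 133, 135, 134, 134, 134, 136, 
[... 627 characters left out ...]
226, 225, 226, 228, 229, 227, 227, 227, 224, 217, 170, 96, 50, 45, 47, 47, 45, 52, 112, 191, 221, 225, 226, 225, 224, 224, 225, 226, 225, 223, 220, 222, 223, 225, 226, 225, 225, 224, 226, 226, 225, 224, 224, 226, 225, 223, 223, 223, 222, 222, 220, 219, 220, 221, 223, 225, 227, 227, 226, 224, 219, 202, 154, 135, 134, 135, 133, 132, 134, 134, 133, 130, 129, 130, 132, 131, 133, 131, 131, 132, 132, 132, 132, 129, 129, 129, 132, 134, 132, 131, 132, 131, 132, 131, 132, 134, 133, 132, 132, 131, 131, 131, 132, 132, 130, 128, 129, 131, 130, 130, 131, 131, 119, 104, 96, 95, 95, 97, 109, 122, 127, 125, 125, 127]
[0.5513 0.0136 0.034 ]
[0.6206 0.0192 0.034 ]
[0.4626 0.0068 0.034 ]
[0.5307 0.012  0.034 ]
```

```bash
python3 -m crank '[{"tx":50,"ty":8.5,"tz":0,"turn":0},{"tx":100,"ty":17,"tz":0,"turn":0},{"tx":148,"ty":25.5,"tz":0,"turn":0},{"tx":148,"ty":25.5,"tz":30,"turn":0},{"tx":148,"ty":25.5,"tz":50,"turn":0}]' 
python3 -m crank '[{"tx":0,"ty":0,"tz":20,"turn":0},{"tx":0,"ty":0,"tz":34,"turn":0},{"tx":0,"ty":0,"tz":39.5,"turn":0},{"tx":0,"ty":0,"tz":39.5,"turn":0}]'
python3 - <<'E'
from h import *
go(*C(.044,-.043),.06)
E
```

```text
time: 11.98
position: [0.5797, 0.0872, 0.0963]
tool_rot: [-2.128, -2.311, 0.002]
ft_force: [-0.1, -0.3, 0.5]
grip_width: 0.687
grip_force: 12.0
time: 12.48
position: [0.5805, 0.0873, 0.0583]
tool_rot: [2.128, 2.31, 0.001]
ft_force: [0.2, 0.6, 0.2]
grip_width: 0.682
grip_force: 12.0
pos [0.5805 0.0873 0.0583] yaw y-axis 4.7 tilt [ 0.001  0.    -1.   ]
tx ty tz mm [ 0.6 -0.4 -1.7]
```

```bash
python3 -m crank '[{"tx":0,"ty":0,"tz":0,"turn":0},{"tx":0,"ty":0,"tz":0,"turn":0},{"tx":0,"ty":0,"tz":-20,"turn":0},{"tx":0,"ty":0,"tz":-60,"turn":0},{"tx":0,"ty":0,"tz":-110,"turn":0}]' 72
python3 -m crank '[{"tx":-57,"ty":-14,"tz":0,"turn":0},{"tx":-114,"ty":-28,"tz":0,"turn":0},{"tx":-171,"ty":-42,"tz":0,"turn":0},{"tx":-228,"ty":-56,"tz":0,"turn":0},{"tx":-285,"ty":-70,"tz":0,"turn":0}]' 78
python3 -m crank '[{"tx":-60,"ty":0,"tz":0,"turn":0},{"tx":-80,"ty":0,"tz":0,"turn":0},{"tx":-80,"ty":0,"tz":0,"turn":0}]'
python3 - <<'E'
from h import *
for n in('top','wrist'):
    for d in dishes(n): print(n,d)
go(.5308,-.225,.027)
E
```

```text
time: 13.1
position: [0.5797, 0.0878, 0.1699]
tool_rot: [-2.127, -2.311, 0.001]
ft_force: [0.4, 0.0, -0.1]
grip_width: 0.825
grip_force: 0.0
time: 13.72
position: [0.534, -0.2037, 0.1699]
tool_rot: [2.126, 2.311, 0.003]
ft_force: [1.7, 0.6, 0.5]
grip_width: 0.893
grip_force: 0.0
time: 14.1
position: [0.5402, -0.284, 0.1694]
tool_rot: [2.131, 2.306, -0.0]
ft_force: [0.4, 1.4, 0.1]
grip_width: 0.898
grip_force: 0.0
top [0.5817, 0.0887, np.float64(0.052), [0.041, 0.041], [244.0, 190.0]]
top [0.5312, -0.2259, np.float64(0.022), [0.045, 0.045], [358.0, 208.0]]
top [0.4271, -0.2009, np.float64(0.022), [0.043, 0.043], [350.0, 246.0]]
wrist [0.5303, -0.2263, np.float64(0.021), [0.049, 0.049], [246.0, 117.0]]
pos [ 0.5411 -0.2805  0.1687] yaw y-axis 4.81 tilt [ 0.001  0.001 -1.   ]
tx ty tz mm [ 56.   -5.7 141.7]
```

```bash
python3 -m crank '[{"tx":40,"ty":-4,"tz":10,"turn":0},{"tx":54.5,"ty":-6,"tz":50,"turn":0},{"tx":54.5,"ty":-6,"tz":95,"turn":0},{"tx":54.5,"ty":-6,"tz":130,"turn":0},{"tx":54.5,"ty":-6,"tz":142,"turn":0}]' 78
python3 -m crank '[{"tx":0,"ty":0,"tz":0,"turn":0},{"tx":0,"ty":0,"tz":0,"turn":0},{"tx":0,"ty":0,"tz":0,"turn":0},{"tx":0,"ty":0,"tz":0,"turn":0},{"tx":0,"ty":0,"tz":0,"turn":0}]' 52 12
python3 -m crank '[{"tx":0,"ty":0,"tz":-10,"turn":0},{"tx":0,"ty":0,"tz":-40,"turn":0},{"tx":0,"ty":0,"tz":-80,"turn":0},{"tx":0,"ty":0,"tz":-120,"turn":0},{"tx":0,"ty":0,"tz":-120,"turn":0}]'
python3 - <<'E'
from h import *
go(*C(-.044,-.043),.15)
E
```

```text
time: 14.82
position: [0.5293, -0.2249, 0.0244]
tool_rot: [-2.121, -2.312, 0.001]
ft_force: [0.1, 0.8, 0.3]
grip_width: 0.889
grip_force: 0.0
time: 15.45
position: [0.5314, -0.2281, 0.0276]
tool_rot: [2.126, 2.31, 0.003]
ft_force: [-1.0, 1.7, 6.3]
grip_width: 0.688
grip_force: 12.0
time: 16.08
position: [0.5321, -0.229, 0.1498]
tool_rot: [2.124, 2.307, 0.006]
ft_force: [0.3, -1.0, -0.3]
grip_width: 0.687
grip_force: 12.0
pos [ 0.5321 -0.229   0.1498] yaw y-axis 4.74 tilt [ 0.007 -0.001 -1.   ]
tx ty tz mm [312.  -14.1  -0.8]
```

```bash
python3 -m crank '[{"tx":55,"ty":-2,"tz":0,"turn":0},{"tx":114,"ty":-5,"tz":0,"turn":0},{"tx":174,"ty":-8,"tz":0,"turn":0},{"tx":230,"ty":-11,"tz":0,"turn":0},{"tx":270,"ty":-14,"tz":0,"turn":0}]' 
python3 -m crank '[{"tx":25,"ty":0,"tz":0,"turn":0},{"tx":40,"ty":0,"tz":0,"turn":0},{"tx":40,"ty":0,"tz":0,"turn":0}]'
python3 - <<'E'
from h import *
go(*C(-.044,-.043),.06)
E
```

```text
time: 16.7
position: [0.4924, 0.0429, 0.1453]
tool_rot: [-2.123, -2.314, 0.001]
ft_force: [-0.2, -0.1, -0.4]
grip_width: 0.684
grip_force: 12.0
time: 17.08
position: [0.4901, 0.0803, 0.1456]
tool_rot: [-2.126, -2.313, 0.001]
ft_force: [0.7, -0.1, 0.4]
grip_width: 0.684
grip_force: 12.0
pos [0.4901 0.0803 0.1456] yaw y-axis 4.84 tilt [-0.001 -0.001 -1.   ]
tx ty tz mm [ 0.3  2.3 85.6]
```

```bash
python3 -m crank '[{"tx":0,"ty":2,"tz":30,"turn":0},{"tx":0,"ty":2,"tz":60,"turn":0},{"tx":0,"ty":2,"tz":80,"turn":0},{"tx":0,"ty":2,"tz":87,"turn":0},{"tx":0,"ty":2,"tz":87,"turn":0}]' 
python3 -m crank '[{"tx":0,"ty":0,"tz":0,"turn":0},{"tx":0,"ty":0,"tz":0,"turn":0},{"tx":0,"ty":0,"tz":-20,"turn":0},{"tx":0,"ty":0,"tz":-60,"turn":0},{"tx":0,"ty":0,"tz":-110,"turn":0}]' 72
python3 - <<'E'
from h import *
for n in('top','wrist'):
    for d in dishes(n): print(n,d)
go(.4271,-.201,.17)
E
```

```text
time: 17.7
position: [0.4927, 0.0791, 0.0591]
tool_rot: [2.129, 2.31, -0.001]
ft_force: [-0.1, -0.8, -0.7]
grip_width: 0.684
grip_force: 12.0
time: 18.32
position: [0.4918, 0.0801, 0.17]
tool_rot: [-2.127, -2.312, 0.002]
ft_force: [1.1, 1.1, 0.5]
grip_width: 0.826
grip_force: 0.0
top [0.4273, -0.201, np.float64(0.022), [0.042, 0.043], [350.0, 246.0]]
wrist [0.4929, 0.0819, np.float64(0.051), [0.05, 0.05], [248.0, 186.0]]
wrist [0.5807, 0.0883, np.float64(0.051), [0.05, 0.05], [351.0, 187.0]]
pos [0.4962 0.0809 0.175 ] yaw y-axis 4.76 tilt [ 0.01   0.005 -1.   ]
tx ty tz mm [-275.2  -92.3    3. ]
```

```bash
python3 -m crank '[{"tx":-55,"ty":-17,"tz":0,"turn":0},{"tx":-112,"ty":-35,"tz":0,"turn":0},{"tx":-169,"ty":-53,"tz":0,"turn":0},{"tx":-226,"ty":-71,"tz":0,"turn":0},{"tx":-275,"ty":-88,"tz":0,"turn":0}]' 78
python3 -m crank '[{"tx":-30,"ty":0,"tz":0,"turn":0},{"tx":-50,"ty":0,"tz":0,"turn":0},{"tx":-50,"ty":0,"tz":0,"turn":0}]'
python3 - <<'E'
from h import *
for n in('top','wrist'):
    for d in dishes(n): print(n,d)
go(.4272,-.201,.027)
E
```

```text
time: 19.05
position: [0.4268, -0.2033, 0.1692]
tool_rot: [2.128, 2.31, 0.002]
ft_force: [1.2, -0.1, -0.2]
grip_width: 0.895
grip_force: 0.0
time: 19.42
position: [0.4313, -0.2525, 0.1691]
tool_rot: [2.131, 2.308, -0.001]
ft_force: [-0.1, 1.0, -1.0]
grip_width: 0.894
grip_force: 0.0
top [0.5817, 0.0887, np.float64(0.052), [0.041, 0.041], [244.0, 190.0]]
top [0.4941, 0.0824, np.float64(0.052), [0.041, 0.038], [247.0, 223.0]]
top [0.4273, -0.2015, np.float64(0.022), [0.042, 0.042], [350.0, 246.0]]
wrist [0.4257, -0.2024, np.float64(0.021), [0.049, 0.049], [251.0, 126.0]]
pos [ 0.4316 -0.2503  0.1688] yaw y-axis 4.77 tilt [-0.     0.001 -1.   ]
tx ty tz mm [ 49.4  -0.3 141.8]
```

```bash
python3 -m crank '[{"tx":35,"ty":-1,"tz":10,"turn":0},{"tx":49,"ty":-1,"tz":50,"turn":0},{"tx":49,"ty":-1,"tz":95,"turn":0},{"tx":49,"ty":-1,"tz":130,"turn":0},{"tx":49,"ty":-1,"tz":142,"turn":0}]' 78
python3 -m crank '[{"tx":0,"ty":0,"tz":0,"turn":0},{"tx":0,"ty":0,"tz":0,"turn":0},{"tx":0,"ty":0,"tz":0,"turn":0},{"tx":0,"ty":0,"tz":0,"turn":0},{"tx":0,"ty":0,"tz":0,"turn":0}]' 52 12
python3 -m crank '[{"tx":0,"ty":0,"tz":-10,"turn":0},{"tx":0,"ty":0,"tz":-40,"turn":0},{"tx":0,"ty":0,"tz":-80,"turn":0},{"tx":0,"ty":0,"tz":-120,"turn":0},{"tx":0,"ty":0,"tz":-120,"turn":0}]'
python3 - <<'E'
from h import *
go(*C(-.044,-.116),.15)
E
```

```text
time: 20.15
position: [0.4253, -0.2005, 0.0252]
tool_rot: [-2.123, -2.311, 0.003]
ft_force: [0.1, 0.8, 0.2]
grip_width: 0.894
grip_force: 0.0
time: 20.78
position: [0.4279, -0.2024, 0.0283]
tool_rot: [2.126, 2.311, 0.003]
ft_force: [-0.5, 1.6, 7.4]
grip_width: 0.686
grip_force: 12.0
time: 21.4
position: [0.4288, -0.203, 0.1502]
tool_rot: [2.124, 2.308, 0.009]
ft_force: [0.4, 0.6, -0.6]
grip_width: 0.682
grip_force: 12.0
pos [ 0.4288 -0.203   0.1502] yaw y-axis 4.76 tilt [ 0.007  0.001 -1.   ]
tx ty tz mm [204.5  86.6   0.9]
```

```bash
python3 -m crank '[{"tx":40,"ty":17,"tz":0,"turn":0},{"tx":90,"ty":38,"tz":0,"turn":0},{"tx":140,"ty":60,"tz":0,"turn":0},{"tx":180,"ty":77,"tz":0,"turn":0},{"tx":203,"ty":87,"tz":0,"turn":0}]' 
python3 -m crank '[{"tx":0,"ty":0,"tz":0,"turn":0},{"tx":0,"ty":0,"tz":0,"turn":0}]'
python3 - <<'E'
from h import *
go(*C(-.044,-.116),.059)
E
```

```text
time: 22.02
position: [0.4962, 0.0093, 0.1462]
tool_rot: [-2.124, -2.314, 0.002]
ft_force: [0.3, -1.1, 0.0]
grip_width: 0.685
grip_force: 12.0
time: 22.28
position: [0.496, 0.0052, 0.1468]
tool_rot: [2.13, 2.309, -0.002]
ft_force: [-0.3, 0.7, -0.5]
grip_width: 0.682
grip_force: 12.0
pos [0.496  0.0052 0.1468] yaw y-axis 4.62 tilt [-0.001 -0.001 -1.   ]
tx ty tz mm [ 2.7  2.5 87.8]
```

```bash
python3 -m crank '[{"tx":2,"ty":2,"tz":30,"turn":0},{"tx":2,"ty":2,"tz":60,"turn":0},{"tx":2,"ty":2,"tz":80,"turn":0},{"tx":2,"ty":2,"tz":87,"turn":0},{"tx":2,"ty":2,"tz":87,"turn":0}]' 
python3 -m crank '[{"tx":0,"ty":0,"tz":0,"turn":0},{"tx":0,"ty":0,"tz":0,"turn":0},{"tx":0,"ty":0,"tz":-20,"turn":0},{"tx":0,"ty":0,"tz":-60,"turn":0},{"tx":0,"ty":0,"tz":-110,"turn":0}]' 72
python3 -m crank '[{"tx":0,"ty":0,"tz":-40,"turn":0},{"tx":0,"ty":0,"tz":-40,"turn":0}]'
python3 - <<'E'
from h import *
snap('wrist','wrist5.png')
for n in('top','wrist'):
    for d in dishes(n): print(n,d)
go(*C(0,-.08+.1795),.21); print(ctrl.get_state()['joint_positions'])
E
```

```text
time: 22.9
position: [0.4982, 0.0083, 0.0602]
tool_rot: [2.129, 2.31, -0.0]
ft_force: [-0.2, 0.4, 1.4]
grip_width: 0.683
grip_force: 12.0
time: 23.52
position: [0.4978, 0.0094, 0.1711]
tool_rot: [-2.127, -2.311, 0.001]
ft_force: [0.1, 1.2, 0.8]
grip_width: 0.83
grip_force: 0.0
time: 23.78
position: [0.5007, 0.0096, 0.2138]
tool_rot: [2.125, 2.31, 0.011]
ft_force: [-0.3, 0.5, -1.4]
grip_width: 0.823
grip_force: 0.0
top [0.5817, 0.09, np.float64(0.051), [0.041, 0.044], [244.0, 190.0]]
top [0.5008, 0.0807, np.float64(0.052), [0.054, 0.047], [245.0, 222.0]]
wrist [0.4932, 0.0816, np.float64(0.051), [0.048, 0.049], [254.0, 97.0]]
wrist [0.5807, 0.0881, np.float64(0.051), [0.05, 0.049], [354.0, 98.0]]
wrist [0.4987, 0.0087, np.float64(0.051), [0.05, 0.05], [254.0, 178.0]]
pos [0.4977 0.0095 0.2093] yaw y-axis 4.77 tilt [-0.001  0.    -1.   ]
tx ty tz mm [213.9  44.8  -0.7]
[-0.84234693 -0.00412532  0.77728793  1.88723694  0.00281206  1.25835489
  0.01734921]
```

View pics/wrist5.png

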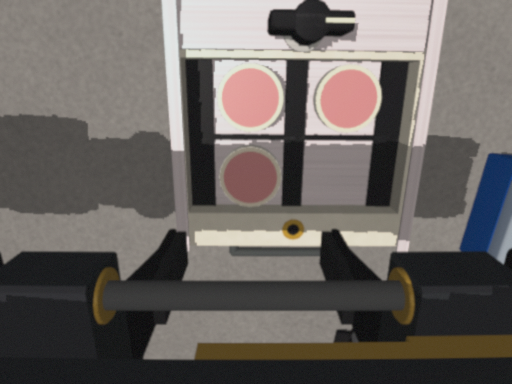

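All three dishes sit in pockets at (250,97), (348,97) and (250,178). Next I close the lid.

```bash
python3 -m crank '[{"tx":40,"ty":9,"tz":0,"turn":-2},{"tx":85,"ty":18,"tz":0,"turn":-4},{"tx":130,"ty":27,"tz":0,"turn":-6},{"tx":175,"ty":36,"tz":0,"turn":-8},{"tx":214,"ty":45,"tz":0,"turn":-10}]' 45
python3 -m crank '[{"tx":0,"ty":0,"tz":0,"turn":-2},{"tx":0,"ty":0,"tz":0,"turn":-4},{"tx":0,"ty":0,"tz":0,"turn":-6},{"tx":0,"ty":0,"tz":0,"turn":-8},{"tx":0,"ty":0,"tz":0,"turn":-8}]'
python3 - <<'E'
from h import *
for n in('top',):
    for d in dishes(n): print(n,d)
go(*C(0,-.08+.1795),.086); print(ctrl.get_state()['joint_positions'])
im,W=cloud('wrist'); P=W[(im.max(2)<60)&(W[...,2]>.086)&(W[...,2]<.093)]
x,y=C(0,-.08+.1795); P=P[np.hypot(P[:,0]-x,P[:,1]-y)<.06]
if len(P)>20: print(len(P),x,y,cv2.minAreaRect((P[:,:2]*1000).astype(np.float32)))
E
```

```text
time: 24.55
position: [0.5244, 0.228, 0.208]
tool_rot: [-0.94, -2.995, 0.004]
ft_force: [-0.0, -0.5, -0.0]
grip_width: 0.521
grip_force: 0.0
time: 25.18
position: [0.5247, 0.2259, 0.2084]
tool_rot: [0.127, -3.137, 0.002]
ft_force: [0.8, 0.4, -0.1]
grip_width: 0.52
grip_force: 0.0
top [0.5816, 0.09, np.float64(0.052), [0.041, 0.044], [244.0, 190.0]]
top [0.5021, 0.0128, np.float64(0.052), [0.041, 0.041], [272.0, 219.0]]
top [0.4943, 0.0825, np.float64(0.052), [0.041, 0.044], [247.0, 223.0]]
pos [0.5248 0.226  0.2086] yaw y-axis 94.56 tilt [-0.002 -0.001 -1.   ]
tx ty tz mm [ -0.    0.5 122.6]
[-0.91754259  0.18470492  0.52503706  1.71256637 -0.09594497  1.27243925
  1.27889272]
1578 0.5245747842670456 0.22636529480504025 ((524.0369262695312, 226.00897216796875), (81.86700439453125, 14.733407974243164), 4.402322769165039)
```

```bash
python3 -m crank '[{"tx":0,"ty":0,"tz":50,"turn":0},{"tx":0,"ty":0,"tz":100,"turn":0},{"tx":0,"ty":0,"tz":122,"turn":0},{"tx":0,"ty":0,"tz":122,"turn":0}]' 
python3 -m crank '[{"tx":0,"ty":0,"tz":0,"turn":0},{"tx":0,"ty":0,"tz":0,"turn":0},{"tx":0,"ty":0,"tz":0,"turn":0},{"tx":0,"ty":0,"tz":0,"turn":0},{"tx":0,"ty":0,"tz":0,"turn":0}]' 0 15
python3 -m crank '[{"tx":0,"ty":-20,"tz":0,"turn":0},{"tx":0,"ty":-50,"tz":0,"turn":0},{"tx":0,"ty":-80,"tz":0,"turn":0},{"tx":0,"ty":-110,"tz":0,"turn":0},{"tx":0,"ty":-140,"tz":0,"turn":0}]'
python3 -m crank '[{"tx":0,"ty":-18,"tz":0,"turn":0},{"tx":0,"ty":-28,"tz":0,"turn":0},{"tx":0,"ty":-36,"tz":0,"turn":0},{"tx":0,"ty":-39,"tz":0,"turn":0},{"tx":0,"ty":-39,"tz":0,"turn":0}]'
python3 - <<'E'
from h import *
go(*C(0,-.08),.086)
E
```

```text
time: 25.78
position: [0.5238, 0.2256, 0.0859]
tool_rot: [0.127, -3.135, 0.004]
ft_force: [0.8, -0.4, 0.6]
grip_width: 0.518
grip_force: 0.0
time: 26.4
position: [0.5258, 0.2266, 0.0888]
tool_rot: [-0.13, 3.138, 0.001]
ft_force: [-0.5, 0.3, 3.5]
grip_width: 0.182
grip_force: 15.0
time: 27.02
position: [0.5364, 0.0867, 0.0887]
tool_rot: [0.131, -3.138, -0.003]
ft_force: [-2.7, 3.2, 5.8]
grip_width: 0.181
grip_force: 15.0
time: 27.65
position: [0.5394, 0.0474, 0.0887]
tool_rot: [0.129, -3.137, -0.002]
ft_force: [-3.8, 1.5, 7.3]
grip_width: 0.178
grip_force: 15.0
pos [0.5394 0.0474 0.0887] yaw y-axis 94.71 tilt [-0.002  0.001 -1.   ]
tx ty tz mm [0.3 0.  2.7]
```

```bash
for i in 1 2; do python3 -m crank '[{"tx":0,"ty":-1,"tz":0,"turn":0},{"tx":0,"ty":-2,"tz":0,"turn":0},{"tx":0,"ty":-2,"tz":0,"turn":0}]' | egrep 'posi|ft'; done
```

```text
position: [0.5394, 0.0474, 0.0887]
ft_force: [-4.9, 4.2, 8.0]
position: [0.5395, 0.0473, 0.0887]
ft_force: [-4.9, 7.1, 7.5]
```

```bash
python3 -m crank '[{"tx":0,"ty":3,"tz":0,"turn":0},{"tx":0,"ty":3,"tz":0,"turn":0},{"tx":0,"ty":3,"tz":-40,"turn":0},{"tx":0,"ty":3,"tz":-90,"turn":0},{"tx":0,"ty":3,"tz":-90,"turn":0}]' 45
python3 -m crank '[{"tx":0,"ty":-45,"tz":0,"turn":0},{"tx":0,"ty":-87,"tz":0,"turn":0},{"tx":0,"ty":-87,"tz":0,"turn":0}]'
python3 - <<'E'
from h import *
snap('wrist','wrist6.png')
print([(np.round(a['xyz'],3).tolist(),round(a['confidence'],2)) for a in ctrl.mark_of('wrist','knob_grip')])
x,y=C(0,-.167); go(x,y,.099); print(ctrl.get_state()['joint_positions'][-1])
im,W=cloud('wrist')
for x,y,z in [(x,y,.105),(*C(0,-.08),.089)]:
    P=W[(im.max(2)<70)&(abs(W[...,2]-z)<.005)];P=P[np.hypot(P[:,0]-x,P[:,1]-y)<.06]
    if len(P)>20: print(len(P),x,y,cv2.minAreaRect((P[:,:2]*1000).astype(np.float32)))
E
```

```text
time: 29.02
position: [0.5431, 0.0462, 0.1819]
tool_rot: [-0.128, 3.131, 0.002]
ft_force: [0.0, 0.1, -0.1]
grip_width: 0.51
grip_force: 0.0
time: 29.4
position: [0.5467, -0.045, 0.1772]
tool_rot: [0.118, -3.138, 0.004]
ft_force: [0.5, -0.1, 0.3]
grip_width: 0.516
grip_force: 0.0
[([0.544, -0.038, 0.099], 0.87)]
pos [ 0.547  -0.0403  0.1771] yaw y-axis 94.66 tilt [-0.001 -0.    -1.   ]
tx ty tz mm [ 0.6  1.1 78.1]
1.778749019827321
1869 0.5461800090110177 -0.03925749085869465 ((543.9169311523438, -39.31698989868164), (58.093692779541016, 26.346242904663086), 5.166077613830566)
2144 0.5391268962428167 0.04745613898274978 ((538.0858764648438, 46.59748077392578), (83.03130340576172, 14.775705337524414), 4.362915515899658)
```

View pics/wrist6.png

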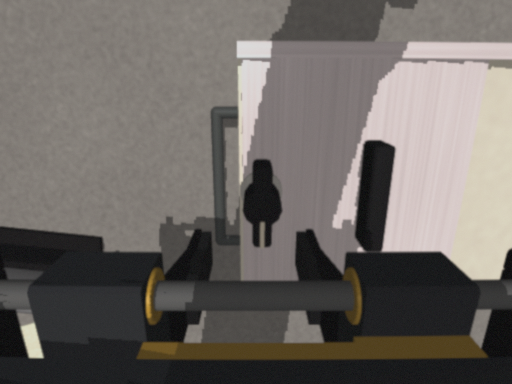

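Run:
```python
from h import *
im,W=cloud('wrist')
P=W[150:250,235:290].reshape(-1,3);b=(im[150:250,235:290].max(2)<70).ravel()
t=np.load('case.npy')[2]; d=P[:,:2]-[.545,-.0393]
v=-d[:,0]*np.sin(t)+d[:,1]*np.cos(t);u=d[:,0]*np.cos(t)+d[:,1]*np.sin(t)
for lo,hi in [(-20,-13),(-13,-10),(-10,-8),(-8,-6),(-6,0),(0,6),(6,8),(8,10),(10,13),(13,20)]:
    m=b&(v>lo/1e3)&(v<hi/1e3)&(abs(u)<.02); print(lo,hi,m.sum(),np.nanpercentile(P[m,2],[5,50,95]).round(4) if m.sum() else '')
```

```text
-20 -13 1 [0.0645 0.0645 0.0645]
-13 -10 102 [0.081  0.104  0.1055]
-10 -8 106 [0.0843 0.1044 0.1059]
-8 -6 127 [0.0941 0.1044 0.1055]
-6 0 444 [0.1038 0.1048 0.1059]
0 6 419 [0.1039 0.1049 0.1059]
6 8 120 [0.0979 0.1046 0.1059]
8 10 105 [0.0825 0.1044 0.1059]
10 13 118 [0.0819 0.1043 0.1055]
13 20 0
```

```bash
python3 -m crank '[{"tx":2,"ty":1,"tz":40,"turn":0},{"tx":2,"ty":1,"tz":70,"turn":0},{"tx":2,"ty":1,"tz":78,"turn":0},{"tx":2,"ty":1,"tz":78,"turn":0}]' 
python3 -m crank '[{"tx":0,"ty":0,"tz":0,"turn":0},{"tx":0,"ty":0,"tz":0,"turn":0},{"tx":0,"ty":0,"tz":0,"turn":0},{"tx":0,"ty":0,"tz":0,"turn":0},{"tx":0,"ty":0,"tz":0,"turn":0}]' 0 30
python3 -m crank '[{"tx":0,"ty":0,"tz":4,"turn":0},{"tx":0,"ty":0,"tz":8,"turn":0},{"tx":0,"ty":0,"tz":12,"turn":0},{"tx":0,"ty":0,"tz":14,"turn":0},{"tx":0,"ty":0,"tz":14,"turn":0}]'
```

```text
time: 30.1
position: [0.5455, -0.0382, 0.1001]
tool_rot: [0.132, -3.138, 0.0]
ft_force: [0.8, -0.8, 0.4]
grip_width: 0.513
grip_force: 0.0
time: 30.72
position: [0.5457, -0.0389, 0.1003]
tool_rot: [-0.13, 3.138, 0.0]
ft_force: [0.9, -0.3, 1.0]
grip_width: 0.163
grip_force: 30.0
time: 31.35
position: [0.5457, -0.0389, 0.0863]
tool_rot: [-0.13, 3.139, 0.0]
ft_force: [-1.3, -0.2, 5.7]
grip_width: 0.156
grip_force: 30.0
```

```bash
for i in 1; do python3 -m crank '[{"tx":0,"ty":0,"tz":0,"turn":1.5},{"tx":0,"ty":0,"tz":0,"turn":3.5},{"tx":0,"ty":0,"tz":0,"turn":5.5},{"tx":0,"ty":0,"tz":0,"turn":7.5},{"tx":0,"ty":0,"tz":0,"turn":9.5}]'; done
python3 -m crank '[{"tx":0,"ty":0,"tz":0,"turn":2},{"tx":0,"ty":0,"tz":0,"turn":4},{"tx":0,"ty":0,"tz":0,"turn":6},{"tx":0,"ty":0,"tz":0,"turn":8},{"tx":0,"ty":0,"tz":0,"turn":10}]'
python3 -m crank '[{"tx":0,"ty":0,"tz":0,"turn":2},{"tx":0,"ty":0,"tz":0,"turn":4},{"tx":0,"ty":0,"tz":0,"turn":6},{"tx":0,"ty":0,"tz":0,"turn":8},{"tx":0,"ty":0,"tz":0,"turn":8}]'
python3 - <<'E'
from h import *
s=ctrl.get_state();go(*s['position']);print(s['torque'],s['joint_positions'][-1])
E
```

```text
time: 31.98
position: [0.5456, -0.0394, 0.0863]
tool_rot: [1.153, 2.922, -0.001]
ft_force: [-2.1, -0.5, 5.0]
grip_width: 0.159
grip_force: 30.0
time: 32.6
position: [0.5451, -0.0397, 0.0863]
tool_rot: [-2.28, -2.161, 0.002]
ft_force: [-2.8, -1.0, 6.5]
grip_width: 0.158
grip_force: 30.0
time: 33.22
position: [0.5447, -0.0395, 0.0862]
tool_rot: [-2.879, -1.257, 0.004]
ft_force: [-4.4, -2.5, 9.2]
grip_width: 0.159
grip_force: 30.0
pos [ 0.5447 -0.0395  0.0862] yaw y-axis -42.82 tilt [-0.002 -0.001 -1.   ]
tx ty tz mm [0. 0. 0.]
[-0.27265122  0.98987281  0.03411953] -0.35586843669949286
```

```bash
python3 -m crank '[{"tx":0,"ty":0,"tz":0,"turn":0.8},{"tx":0,"ty":0,"tz":0,"turn":1.3},{"tx":0,"ty":0,"tz":0,"turn":1.8},{"tx":0,"ty":0,"tz":0,"turn":1.8}]'
python3 - <<'E'
from h import *
s=ctrl.get_state();go(*s['position']);print(s['torque'],s['joint_positions'][-1])
E
python3 -m crank '[{"tx":0,"ty":0,"tz":0,"turn":0.5},{"tx":0,"ty":0,"tz":0,"turn":1},{"tx":0,"ty":0,"tz":0,"turn":1}]'
python3 - <<'E'
from h import *
s=ctrl.get_state();go(*s['position']);print(s['torque'],s['joint_positions'][-1])
E
```

```text
time: 33.72
position: [0.5446, -0.0394, 0.0862]
tool_rot: [2.967, 1.032, -0.004]
ft_force: [-4.1, -1.3, 7.0]
grip_width: 0.154
grip_force: 30.0
pos [ 0.5446 -0.0394  0.0862] yaw y-axis -51.64 tilt [-0.002 -0.001 -1.   ]
tx ty tz mm [0. 0. 0.]
[-0.33601291  1.01959994  0.65845553] -0.49359060175451014
time: 34.1
position: [0.5448, -0.0392, 0.0862]
tool_rot: [3.009, 0.903, -0.003]
ft_force: [-3.1, -1.4, 8.3]
grip_width: 0.171
grip_force: 31.7
pos [ 0.5448 -0.0392  0.0862] yaw y-axis -56.6 tilt [-0.002 -0.001 -1.   ]
tx ty tz mm [0. 0. 0.]
[-0.22473419  0.86660038  0.72866867] -0.5727371740085639
```

```bash
python3 -m crank '[{"tx":0,"ty":0,"tz":0,"turn":0},{"tx":0,"ty":0,"tz":0,"turn":0},{"tx":0,"ty":0,"tz":-30,"turn":0},{"tx":0,"ty":0,"tz":-80,"turn":0},{"tx":0,"ty":0,"tz":-130,"turn":0}]' 60 10
python3 -m crank '[{"tx":-12,"ty":55,"tz":0,"turn":-2},{"tx":-25,"ty":115,"tz":0,"turn":-4},{"tx":-37,"ty":175,"tz":0,"turn":-6},{"tx":-50,"ty":235,"tz":0,"turn":-8},{"tx":-62,"ty":290,"tz":0,"turn":-10}]'
python3 -m crank '[{"tx":0,"ty":0,"tz":0,"turn":-1.5},{"tx":0,"ty":0,"tz":0,"turn":-1.5},{"tx":0,"ty":0,"tz":0,"turn":-1.5}]'
python3 - <<'E'
from h import *
snap('wrist','wrist7.png'); im,W=cloud('wrist');np.savez('w7.npz',im=im,W=W)
for n in ('wrist','top'):
  ctrl.get_image(n)
  for q in ['scanner','cradle','cradle_seat','window','knob_grip']: print(n,q,[(np.round(a['xyz'],3).tolist(),round(a['confidence'],2)) for a in ctrl.mark_of(n,q)][:2])
s=ctrl.get_state();go(*s['position'])
E
```

```text
time: 34.72
position: [0.5451, -0.0388, 0.2169]
tool_rot: [3.01, 0.899, -0.002]
ft_force: [0.9, 0.6, -0.2]
grip_width: 0.637
grip_force: 0.0
time: 35.35
position: [0.6506, -0.3086, 0.215]
tool_rot: [-2.343, -2.091, -0.001]
ft_force: [0.7, 1.1, 1.4]
grip_width: 0.687
grip_force: 0.0
time: 35.72
position: [0.6502, -0.3058, 0.2158]
tool_rot: [-2.21, -2.232, -0.001]
ft_force: [0.5, -0.5, -0.1]
grip_width: 0.689
grip_force: 0.0
wrist scanner [([0.663, -0.252, 0.043], 0.75)]
wrist cradle []
wrist cradle_seat []
wrist window [([0.665, -0.171, 0.025], 0.77)]
wrist knob_grip []
top scanner [([0.665, -0.256, 0.04], 0.92)]
top cradle [([0.663, -0.258, -0.0], 0.92)]
top cradle_seat [([0.664, -0.251, 0.046], 0.89)]
top window [([0.662, -0.171, 0.026], 0.86), ([0.411, 0.468, -0.001], 0.4)]
top knob_grip [([0.545, -0.04, 0.085], 0.49)]
pos [ 0.6496 -0.3075  0.2161] yaw y-axis 0.59 tilt [ 0.  0. -1.]
tx ty tz mm [0. 0. 0.]
```

View pics/wrist7.png

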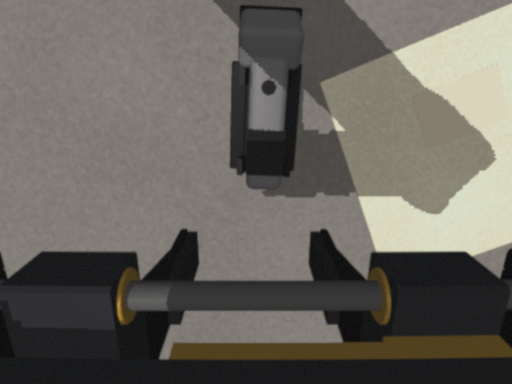

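Run:
```python
from h import *
d=np.load('w7.npz');im,W=d['im'],d['W']
P=W[:215,200:330].reshape(-1,3)
for lo,hi in [(.066,.08),(.046,.056),(.004,.012)]:
    Q=P[(P[:,2]>lo)&(P[:,2]<hi)]
    if len(Q)>10: print(lo,len(Q),np.median(Q[:,2]).round(4),Q.min(0).round(3),Q.max(0).round(3),cv2.minAreaRect((Q[:,:2]*1000).astype(np.float32)))
Q=P[(P[:,2]>.066)&(P[:,2]<.08)]
for y in np.arange(-.33,-.15,.01):
    q=Q[abs(Q[:,1]-y)<.003]
    if len(q)>3: print(y.round(3),len(q),q[:,0].min().round(4),q[:,0].max().round(4),((q[:,0].min()+q[:,0].max())/2).round(4),np.median(q[:,2]).round(4))
```

```text
0.066 7241 0.0722 [ 0.637 -0.315  0.066] [ 0.689 -0.173  0.079] ((662.1275634765625, -244.00543212890625), (141.04196166992188, 51.65034484863281), 88.91903686523438)
0.046 863 0.0537 [ 0.635 -0.306  0.046] [ 0.69  -0.162  0.056] ((661.6243286132812, -233.4645538330078), (142.8977813720703, 52.170894622802734), 88.14985656738281)
0.004 2168 0.0078 [ 0.625 -0.312  0.005] [ 0.697 -0.2    0.01 ] ((660.8403930664062, -255.85025024414062), (109.90955352783203, 70.23202514648438), 88.1216049194336)
-0.31 184 0.6437 0.6748 0.6592 0.0711
-0.3 217 0.6429 0.6758 0.6593 0.0723
-0.29 240 0.6437 0.6762 0.6599 0.073
-0.28 246 0.6437 0.676 0.6598 0.0729
-0.27 263 0.6445 0.6765 0.6605 0.0729
-0.26 273 0.6444 0.6772 0.6608 0.0725
-0.25 265 0.6451 0.677 0.6611 0.0717
-0.24 261 0.6459 0.6768 0.6613 0.0715
-0.23 271 0.6459 0.6772 0.6615 0.0717
-0.22 292 0.6458 0.6777 0.6617 0.0717
-0.21 307 0.6465 0.6781 0.6623 0.0715
-0.2 480 0.6375 0.6882 0.6628 0.0697
-0.19 554 0.6375 0.689 0.6633 0.0749
-0.18 450 0.6375 0.688 0.6628 0.0755
```

```bash
python3 -m crank '[{"tx":30,"ty":6,"tz":20,"turn":0.5},{"tx":52,"ty":12,"tz":60,"turn":0.5},{"tx":52,"ty":12,"tz":100,"turn":0.5},{"tx":52,"ty":12,"tz":120,"turn":0.5},{"tx":52,"ty":12,"tz":120,"turn":0.5}]' 60
python3 - <<'E'
from h import *
go(.6608,-.2555,.065)
E
```

```text
time: 37.05
position: [0.6602, -0.2556, 0.0949]
tool_rot: [-2.258, -2.182, 0.002]
ft_force: [-0.8, 0.4, 0.7]
grip_width: 0.687
grip_force: 0.0
pos [ 0.6602 -0.2556  0.0949] yaw y-axis -1.96 tilt [-0.002  0.    -1.   ]
tx ty tz mm [ 0.1  0.7 29.9]
```

```bash
python3 -m crank '[{"tx":0,"ty":0.5,"tz":20,"turn":0},{"tx":0,"ty":0.5,"tz":30,"turn":0},{"tx":0,"ty":0.5,"tz":30,"turn":0}]'
python3 -m crank '[{"tx":0,"ty":0,"tz":0,"turn":0},{"tx":0,"ty":0,"tz":0,"turn":0},{"tx":0,"ty":0,"tz":0,"turn":0},{"tx":0,"ty":0,"tz":0,"turn":0},{"tx":0,"ty":0,"tz":0,"turn":0}]' 15 30
python3 - <<'E'
from h import *
s=ctrl.get_state();go(*s['position'])
E
```

```text
time: 37.42
position: [0.6611, -0.2551, 0.0652]
tool_rot: [-2.257, -2.183, 0.001]
ft_force: [0.2, -0.7, -0.6]
grip_width: 0.69
grip_force: 0.0
time: 38.05
position: [0.6617, -0.2553, 0.0664]
tool_rot: [2.258, 2.184, 0.0]
ft_force: [-0.4, 1.5, 1.0]
grip_width: 0.37
grip_force: 30.0
pos [ 0.6617 -0.2553  0.0664] yaw y-axis -1.9 tilt [ 0.  0. -1.]
tx ty tz mm [0. 0. 0.]
```

```bash
python3 -m crank '[{"tx":0,"ty":0,"tz":-12,"turn":0},{"tx":0,"ty":0,"tz":-35,"turn":0},{"tx":0,"ty":0,"tz":-70,"turn":0},{"tx":0,"ty":0,"tz":-110,"turn":0},{"tx":0,"ty":0,"tz":-130,"turn":0}]'
python3 -m crank '[{"tx":25,"ty":-11,"tz":0,"turn":0},{"tx":65,"ty":-29,"tz":0,"turn":0},{"tx":110,"ty":-48,"tz":0,"turn":0},{"tx":155,"ty":-68,"tz":0,"turn":0},{"tx":200,"ty":-88,"tz":0,"turn":0}]'
python3 -m crank '[{"tx":45,"ty":-20,"tz":0,"turn":0},{"tx":85,"ty":-37,"tz":0,"turn":0},{"tx":115,"ty":-51,"tz":0,"turn":0},{"tx":135,"ty":-60,"tz":0,"turn":0},{"tx":145,"ty":-64,"tz":0,"turn":0}]'
python3 -m crank '[{"tx":0,"ty":0,"tz":0,"turn":0},{"tx":0,"ty":0,"tz":0,"turn":0}]'
python3 - <<'E'
from h import *
snap('wrist','wrist8.png')
im,W=cloud('wrist');np.savez('w8.npz',im=im,W=W)
for n in ('wrist','scene'):
    ctrl.get_image(n);print([(np.round(a['xyz'],3).tolist(),round(a['confidence'],2)) for a in ctrl.mark_of(n,'label')],[(np.round(a['xyz'],3).tolist(),round(a['confidence'],2)) for a in ctrl.mark_of(n,'window')])
go(.5207,.0945,.168)
E
```

```text
time: 38.67
position: [0.6626, -0.2563, 0.2002]
tool_rot: [2.255, 2.181, 0.003]
ft_force: [0.2, 0.0, -2.3]
grip_width: 0.362
grip_force: 30.0
time: 39.3
position: [0.5794, -0.0511, 0.1961]
tool_rot: [-2.258, -2.184, -0.0]
ft_force: [1.2, 0.2, -2.3]
grip_width: 0.365
grip_force: 30.0
time: 39.92
position: [0.5206, 0.0957, 0.1962]
tool_rot: [-2.256, -2.186, -0.001]
ft_force: [-0.2, 0.2, -2.0]
grip_width: 0.366
grip_force: 30.0
time: 40.17
position: [0.5217, 0.0931, 0.1962]
tool_rot: [2.26, 2.181, -0.0]
ft_force: [-0.2, -0.3, -2.2]
grip_width: 0.365
grip_force: 30.0
[([0.526, 0.22, 0.052], 0.62)] [([0.523, 0.174, 0.155], 0.75), ([0.523, 0.094, 0.171], 0.31)]
[([0.521, 0.222, 0.052], 0.82), ([0.546, -0.037, 0.088], 0.39)] [([0.52, 0.177, 0.154], 0.7), ([0.664, -0.258, 0.045], 0.17)]
pos [0.5213 0.0943 0.196 ] yaw y-axis -1.93 tilt [ 0. -0. -1.]
tx ty tz mm [ 0.2 -0.6 28. ]
```

View pics/wrist8.png

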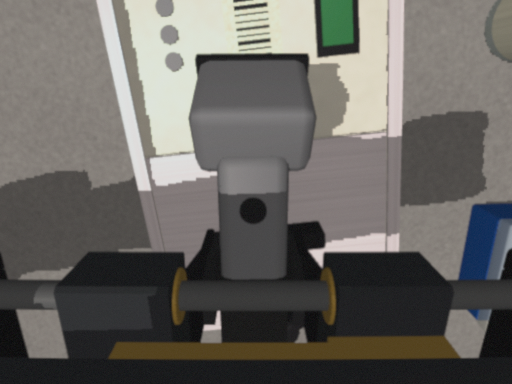

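```bash
python3 -m crank '[{"tx":0,"ty":0,"tz":12,"turn":0},{"tx":0,"ty":0,"tz":24,"turn":0},{"tx":0,"ty":0,"tz":28,"turn":0},{"tx":0,"ty":0,"tz":28,"turn":0}]'
python3 - <<'E'
from h import *
im,W=cloud('wrist')
P=W[170:270,225:283].reshape(-1,3);P=P[~np.isnan(P[:,0])]
for y in np.arange(.08,.17,.01):
    q=P[abs(P[:,1]-y)<.004]
    if len(q)>5: print(y.round(3),len(q),np.median(q,0).round(4))
go(.5207,.0945,.168)
t=ctrl.get_state();print(t['time'])
E
```

```text
time: 41.08
position: [0.5209, 0.0944, 0.1675]
tool_rot: [-2.258, -2.184, 0.002]
ft_force: [0.2, 0.8, -2.5]
grip_width: 0.37
grip_force: 30.0
0.1 869 [0.5212 0.1    0.1728]
0.11 909 [0.5215 0.1101 0.1729]
0.12 913 [0.5216 0.12   0.173 ]
0.13 1024 [0.5219 0.1301 0.1731]
0.14 1026 [0.5222 0.14   0.1729]
pos [0.5212 0.0945 0.168 ] yaw y-axis -1.91 tilt [-0. -0. -1.]
tx ty tz mm [ 0.  -0.5 -0. ]
41.125
```

```bash
for i in 1 2 3 4 5 6; do python3 -m crank '[{"tx":0,"ty":0,"tz":0,"turn":0},{"tx":0,"ty":0,"tz":0,"turn":0},{"tx":0,"ty":0,"tz":0,"turn":0},{"tx":0,"ty":0,"tz":0,"turn":0},{"tx":0,"ty":0,"tz":0,"turn":0}]' | egrep 'time|posi'; done
python3 -m crank '[{"tx":0,"ty":0,"tz":-10,"turn":0},{"tx":0,"ty":0,"tz":-25,"turn":0},{"tx":-20,"ty":9,"tz":-28,"turn":0},{"tx":-60,"ty":27,"tz":-28,"turn":0},{"tx":-105,"ty":46,"tz":-28,"turn":0}]'
python3 -m crank '[{"tx":-50,"ty":22,"tz":0,"turn":0},{"tx":-100,"ty":44,"tz":0,"turn":0},{"tx":-150,"ty":66,"tz":0,"turn":0},{"tx":-200,"ty":88,"tz":0,"turn":0},{"tx":-230,"ty":102,"tz":0,"turn":0}]'
python3 -m crank '[{"tx":-10,"ty":4,"tz":0,"turn":0},{"tx":-10,"ty":4,"tz":0,"turn":0},{"tx":-10,"ty":4,"tz":0,"turn":0}]'
python3 - <<'E'
from h import *
go(.6614,-.2553,.0658)
im,W=cloud('wrist');np.savez('w9.npz',im=im,W=W)
P=W[:,150:380].reshape(-1,3);Q=P[(P[:,2]>.004)&(P[:,2]<.012)];print(len(Q),cv2.minAreaRect((Q[:,:2]*1000).astype(np.float32)))
E
```

```text
time: 41.75
position: [0.5212, 0.0946, 0.1681]
time: 42.38
position: [0.5212, 0.0946, 0.1681]
time: 43.0
position: [0.5212, 0.0946, 0.1681]
time: 43.62
position: [0.5212, 0.0945, 0.1681]
time: 44.25
position: [0.5212, 0.0946, 0.1681]
time: 44.88
position: [0.5212, 0.0945, 0.1681]
time: 45.5
position: [0.5648, -0.0118, 0.1976]
tool_rot: [2.255, 2.187, 0.004]
ft_force: [0.7, 0.2, -1.8]
grip_width: 0.366
grip_force: 30.0
time: 46.12
position: [0.6585, -0.2485, 0.1971]
tool_rot: [2.259, 2.181, -0.002]
ft_force: [-1.1, -0.6, -1.5]
grip_width: 0.363
grip_force: 30.0
time: 46.5
position: [0.6621, -0.253, 0.1964]
tool_rot: [-2.255, -2.186, -0.002]
ft_force: [0.1, -0.0, -1.4]
grip_width: 0.363
grip_force: 30.0
pos [ 0.6621 -0.253   0.1964] yaw y-axis -1.77 tilt [ 0.     0.002 -1.   ]
tx ty tz mm [ -2.6  -0.7 130.6]
0 ((0.0, 0.0), (0.0, 0.0), 0.0)
```

```bash
python3 -m crank '[{"tx":0,"ty":0,"tz":40,"turn":0},{"tx":0,"ty":0,"tz":80,"turn":0},{"tx":0,"ty":0,"tz":105,"turn":0},{"tx":0,"ty":0,"tz":105,"turn":0},{"tx":0,"ty":0,"tz":105,"turn":0}]'
python3 -m crank '[{"tx":0,"ty":0,"tz":0,"turn":0},{"tx":0,"ty":0,"tz":0,"turn":0}]'
python3 - <<'E'
from h import *
go(.6614,-.2553,.0658)
E
```

```text
time: 47.18
position: [0.6626, -0.2548, 0.0927]
tool_rot: [2.256, 2.184, 0.002]
ft_force: [-0.1, -0.4, -1.1]
grip_width: 0.363
grip_force: 30.0
time: 47.42
position: [0.6622, -0.2555, 0.0924]
tool_rot: [2.257, 2.183, 0.002]
ft_force: [0.1, 0.4, -1.8]
grip_width: 0.366
grip_force: 30.0
pos [ 0.6622 -0.2555  0.0924] yaw y-axis -1.9 tilt [ 0.002 -0.    -1.   ]
tx ty tz mm [ 0.2 -0.9 26.6]
```

```bash
python3 -m crank '[{"tx":0,"ty":-0.5,"tz":10,"turn":0},{"tx":0,"ty":-0.5,"tz":18,"turn":0},{"tx":0,"ty":-0.5,"tz":23,"turn":0},{"tx":0,"ty":-0.5,"tz":26,"turn":0},{"tx":0,"ty":-0.5,"tz":26,"turn":0}]'
python3 - <<'E'
from h import *
go(.6614,-.2553,.0658)
E
```

```text
time: 48.05
position: [0.6608, -0.2552, 0.0664]
tool_rot: [-2.257, -2.183, -0.001]
ft_force: [-4.2, 1.9, 6.0]
grip_width: 0.361
grip_force: 30.0
pos [ 0.6608 -0.2552  0.0664] yaw y-axis -1.91 tilt [-0.001  0.001 -1.   ]
tx ty tz mm [-0.1  0.6  0.6]
```

Contact is made: +6 N in z at the same height where it was picked up. Release, lift and check.

```bash
python3 -m crank '[{"tx":0,"ty":0.4,"tz":0,"turn":0},{"tx":0,"ty":0.4,"tz":0,"turn":0},{"tx":0,"ty":0.4,"tz":0,"turn":0},{"tx":0,"ty":0.4,"tz":-30,"turn":0},{"tx":0,"ty":0.4,"tz":-80,"turn":0}]' 60
python3 -m crank '[{"tx":-40,"ty":-5,"tz":-40,"turn":0},{"tx":-52,"ty":-10,"tz":-75,"turn":0},{"tx":-52,"ty":-10,"tz":-75,"turn":0}]'
python3 - <<'E'
from h import *
im,W=cloud('wrist');P=W[:225,150:380].reshape(-1,3)
for lo,hi in [(.066,.08),(.004,.012)]:
    Q=P[(P[:,2]>lo)&(P[:,2]<hi)];print(np.median(Q[:,2]),cv2.minAreaRect((Q[:,:2]*1000).astype(np.float32)))
Q=P[(P[:,2]>.066)&(P[:,2]<.08)]
for y in (-.31,-.27,-.24,-.21,-.19):
    q=Q[abs(Q[:,1]-y)<.003]
    if len(q)>3: print(y,((q[:,0].min()+q[:,0].max())/2).round(4),np.median(q[:,2]).round(4))
snap('scene','scene9.png')
for q in ['scanner','knob_grip','lid_grip','mouse','reagent_jar','tip_box','dish0']: print(q,[(np.round(a['xyz'],3).tolist(),round(a['confidence'],2)) for a in ctrl.mark_of('scene',q)][:2])
E
```

```text
time: 48.68
position: [0.6604, -0.2545, 0.1436]
tool_rot: [-2.255, -2.182, 0.003]
ft_force: [1.1, 0.7, 0.4]
grip_width: 0.681
grip_force: 0.0
time: 49.05
position: [0.6498, -0.3105, 0.2239]
tool_rot: [2.257, 2.176, 0.002]
ft_force: [0.0, 0.1, -1.1]
grip_width: 0.69
grip_force: 0.0
0.07222466621168239 ((660.5472412109375, -243.05520629882812), (139.04794311523438, 52.049259185791016), 87.67759704589844)
0.0077739046167669135 ((660.9113159179688, -255.55233764648438), (109.73107147216797, 70.31122589111328), 88.16062927246094)
-0.31 0.6593 0.071
-0.27 0.6606 0.0729
-0.24 0.6612 0.0715
-0.21 0.6621 0.0714
-0.19 0.6626 0.0745
scanner [([0.658, -0.252, 0.042], 0.61)]
knob_grip [([0.544, -0.037, 0.089], 0.49)]
lid_grip [([0.409, 0.468, 0.003], 0.66)]
mouse [([0.41, 0.469, 0.005], 0.95)]
reagent_jar [([0.774, 0.221, 0.003], 0.56)]
tip_box [([0.797, -0.021, -0.001], 0.88)]
dish0 []
```

View pics/scene9.png

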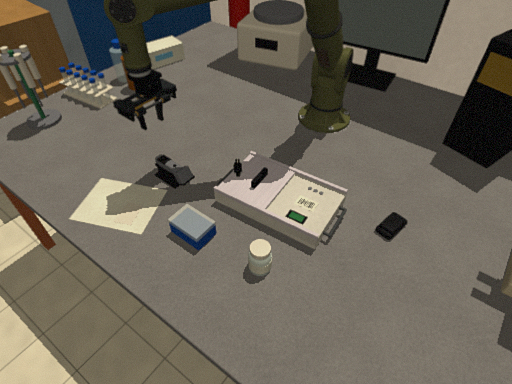

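The scene shows the scanner in its cradle at (173,170), the lid shut with the knob down at (238,166), no loose dishes and the bystanders unmoved.

```bash
python3 -c "
from bench import ctrl
print(ctrl.close_job())"
```

```text
the job is handed in; nothing more can be done
None
```

Job handed in at about 49 s of the 210 s: all three dishes on the bench are in pockets, the lid is shut with its knob turned to the stop, the scanner was held on the label for about 3.7 s and is back in its cradle, and the bystanders look unmoved; whether the scanner actually read the label could not be checked.

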